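# Eject a plaster tile with the cam lever and hold it up

## Task

The plaster tile in the mould has set. First press the green air button fully down and let it spring back, to break the suction; then take the lever's handle and swing the lever up to the cam's highest lift point, so that the tile stands out of the mould, and finish while still holding it there with the fingers on the handle, because it springs back if let go. Do not touch the tile with the robot, and leave the other things on the bench where they are.

Things in the scene. Friction and masses are not known exactly. Their poses are not given: they have to be found in the camera images.
- mould: Fixed aluminium tile mould on four columns over a grey base plate, 190 x 190 mm, rim 125 mm high (screw heads 4 mm more), square cavity 124 mm wide, open on top. Origin: centre of its underside; x points from its front (lever side, facing the robot) to its back, y to its left, z up. A shaft along its x axis, 68 mm above the table, carries the lever and an eccentric cam under the ejector plate.
- lever (a joint): Cam lever's angle about the mould's +x, rad. 0: level, pointing to the mould's +y, on its stop, where it starts. Grows as the handle goes up and over towards -y. 1.57: straight up, in line with the red mark on the mould's front = highest lift. Past that, to a stop at 2.1, the tile sinks. It springs back to 0 if let go; moving it takes 5 to 9 N at the handle, holding it at the top about 5 N.
- handle: The lever's handle: black sleeve 22 mm in diameter, 62 mm long, along the mould's x axis, with a red end cap 26 mm in diameter and 5 mm thick towards the robot; it spins freely on its pin. Origin: middle of the sleeve, 140 mm from the shaft's axis, 152 mm in front of the mould's centre, 68 mm above the table at rest. The steel lever arm, 20 mm wide, lies 31 to 45 mm behind this point.
- lever_pivot (a point): Point on the shaft's axis, fixed to the mould, level with the middle of the handle (152 mm in front of the mould's centre, 68 mm above the table): the centre of the handle's circle of 140 mm radius.
- ejector (a joint): Lift of the ejector plate, the cavity's floor, m: 0 at rest, 0.024 x sin(lever angle), so 0.024 at the highest point.
- cast: The set white plaster tile in the mould, 120 x 120 x 20 mm with a rosette in relief up to 5 mm high, about 0.32 kg, loose on the ejector plate. Origin: centre of its underside; it starts 103 mm above the table, its top 2 mm below the rim, and stands 127 mm above the table at highest lift.
- air_button (a joint): Travel of the green air button, m: 0 = up, 0.007 = fully down. Takes 1.5 N to start moving and 5 N to be fully down; springs back by itself.
- air_button_top (a point): Centre of the green button's top face, 32 mm in diameter, in a dark steel collar 48 mm in diameter and 12 mm high whose top lies 10 mm below the button's top, so the button stays 3 mm proud when fully down. The button points straight up, 72 mm above the table.
- valve: Fixed blue air valve box, 90 x 80 x 50 mm, with a round gauge on its front and the green button in the middle of its top. Origin: centre of its underside. It stands to the right or the left of the mould.
- spray: Bystander: clear spray bottle with a blue head, 72 mm in diameter, 192 mm tall, on the other side of the mould from the valve box. Origin: centre of its underside.
- jar: Bystander: amber jar, 60 mm in diameter, 85 mm tall. Origin: centre of its underside.
- brush: Bystander: brush, 190 mm long, lying in front of the mould, left. Origin: underside of its middle.
- spatula: Bystander: spatula, 200 mm long, lying in front of the mould, right. Origin: underside of its middle.
- cast2: Bystander: a finished tile like the one in the mould, lying on a plywood board. Origin: centre of its underside.

How it is judged:
By the outcome, as a careful person would: the job done as asked, in the order asked, and still so for the second after the job is handed in, while the arm keeps its last pose, push and grip.
It also fails if it takes over 54 s, if anything falls off the work surface, if the arm or the gripper's body presses on something with over 40 N, if the wrist force passes 120 N, or if a joint passes its speed limit or range.

## Robot

A 6-joint arm with a two-finger parallel gripper is mounted at the origin on the work surface. World frame = base frame: x ahead of the robot, y to its left, z up, the work surface at z = 0. Lengths are in m, angles in rad, forces in N, time in s.
With the tool pointing down it reaches from about 0.35 to 0.85 m from the base axis. Payload 8.1 kg.
Tool frame: the origin (TCP) lies midway between the tips of the shut fingers; the grasp point (between the pads) lies 19 mm behind it (robot.grip_point_offset is the distance from the TCP to the grasp point, in m); z points along the fingers, y is the line along which they close (so a half turn about z gives the same grasp; the last joint's range is limited). The gripper opens to 93 mm and grips with 3 to 60 N. Pads are 15 mm wide; open, the fingers measure 128 mm over their backs; the gripper's body (75 mm by 188 mm) begins 65 mm behind the grasp point.
Start: joints at [-1.22, 0.13, 1.488, -0, 1.523, -0.085], TCP at [0.253, -0.544, 0.219] pointing down, gripper open.
Joint ranges: [-2.96, 2.96], [-0.89, 2.26], [0.02, 2.5], [-1.34, 4.48], [0, 2.73], [-2.66, 2.66]. Speed limits (rad/s): [2.39, 2.39, 2.79, 3.14, 3.14, 3.14].

## Interface

Orientations are given as a rotation vector (axis times angle).
In Python, from plant import robot, read_camera, job gives the robot as it stands.
- The arm moves only by the shell command python3 -m inch 'ROWS' [FORCE]. ROWS is JSON, one flat list of numbers, 5 for each row, row after row: the shift along the world's x, y, z in mm, then the turn about the world's z in degrees, then the opening in per cent of the stroke, from 0 (shut) to 100 (fully open). In form: [dx, dy, dz, yaw, hand, dx, dy, dz, yaw, hand, ...]. A call has 1 to 10 rows; each row is the pose to reach, as a shift and turn from the pose commanded when the call began; what a row does not reach only later rows make up. A row lasts 1/12 s, in which the tool goes at most 41.7 mm and 7.16 degrees, less where a joint would pass 70% of its speed; a pose out of reach is approached as far as the arm can. A call with a gripper value outside its range is refused whole. The fingers move at their own pace and stop on an object; FORCE is the grip in N (left out, the last holds). Time passes only in rows, so rows that repeat a pose let the fingers close. It gives the time, the measured TCP pose, the force, the opening and the grip force at its end, in the units of the state.
- robot.read_state(): the state, without advancing time (a new reading comes with each control period).
- read_camera(name): name is "scene" or "top" or "wrist"; returns a dict with "image" (420x560x3 uint8, blue, green, red), "K" (3x3 intrinsics, pixels), "extrinsics" (4x4, takes a point from world to camera coordinates); the wrist camera has in their place "mount" (4x4, takes a point from camera to tool coordinates, whose origin is the TCP and whose axes are the flange's). Camera axes: x right, y down, z forward; pixel columns grow to the right and rows downward; lengths in m; the calibration is good to about 2 mm. A picture is of the moment at which its call begins: read the wrist's pose just before it. There is no depth.
- job.close_job(): hands the job in; it is judged then, once.
The state is a dict: "t": time; "q": joint angles; "dq": joint speeds; "joint_torque": joint torques, N m; "tool_pos": TCP position; "orientation": TCP orientation; "force": force on the tool from outside, world axes, zero at the start; "wrist_torque": the same for the moment, N m; "opening": finger opening in m; "gripper_force": force on a finger pad.
Only numpy, scipy, OpenCV 4.12 (cv2) and the standard library are available. Lean on these libraries where they do the work, as an engineer would, in place of code of your own. Each camera call takes 0.05 s, during which the arm holds its last target. There are 200 camera calls.

## Working session

There is one attempt and no reset: what is moved stays moved. The work goes in short steps, Python scripts to look and compute and a shell command to move; the robot and the scene stay as the last step left them, time stands still between calls to the robot, and variables do not carry over. Pictures are saved under pics/ and viewed, at most 10 in all, crops included, and the job is handed in when it is done.

```bash
mkdir -p pics
cat > h.py <<'E'
import numpy as np, cv2
from plant import robot, read_camera, job
from scipy.spatial.transform import Rotation as R
def ray(c,uv,st=None):
    K=c["K"]; d=np.linalg.inv(K)@np.array([uv[0],uv[1],1.])
    if "extrinsics" in c:
        E=np.array(c["extrinsics"]); return -E[:3,:3].T@E[:3,3], E[:3,:3].T@d
    M=np.array(c["mount"]); Rt=R.from_rotvec(st["orientation"]).as_matrix()
    return Rt@M[:3,3]+st["tool_pos"], Rt@M[:3,:3]@d
def atz(c,uv,z,st=None):
    o,d=ray(c,uv,st); return o+d*(z-o[2])/d[2]
E
python3 - <<'E'
from h import *
import pickle
a=read_camera("scene");b=read_camera("top")
pickle.dump((a,b),open("c.pkl","wb"))
cv2.imwrite("pics/s.png",a["image"]);cv2.imwrite("pics/t.png",b["image"])
s=robot.read_state();print(s)
E
```

```text
{'t': 0.1, 'q': array([-1.22040870e+00,  1.31079184e-01,  1.48918758e+00,  1.21984396e-05,
        1.52301282e+00, -8.53942463e-02]), 'dq': array([-0.00302262, -0.00068577, -0.00254035, -0.00107796,  0.00031534,
       -0.00076837]), 'joint_torque': array([ 1.90760809e-03, -5.61344504e+01, -4.93091905e+01,  7.70963123e-02,
        2.92116939e-02, -8.71335601e-05]), 'tool_pos': array([ 0.25311789, -0.54341532,  0.21768677]), 'orientation': array([-3.06567739e+00, -6.78758218e-01,  3.30919029e-04]), 'force': array([ 0.88148424,  0.05654295, -0.4988801 ]), 'wrist_torque': array([-0.04952114, -0.00542597,  0.00283628]), 'gripper_force': 0.0, 'opening': 0.09281367232674136}
```

View pics/s.png

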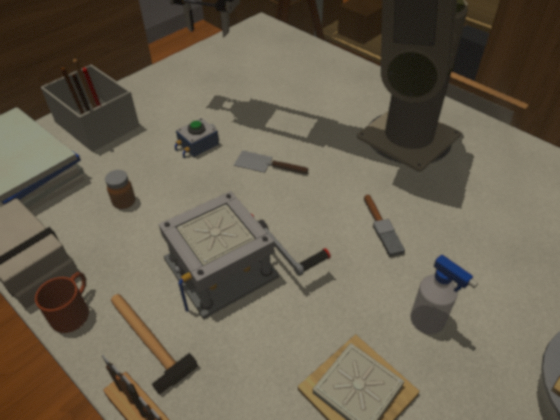

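View pics/t.png

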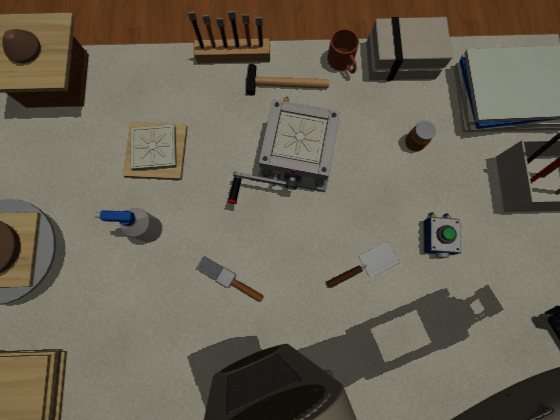

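The scene view shows the mould in the centre with the valve beyond it. In the top view the button is near (447,234), the red handle cap near (232,197), and the mould rim roughly spans (272,101)–(327,188). I'll enlarge the top view.

Run:
```python
from h import *
import pickle
a,b=pickle.load(open("c.pkl","rb"))
im=b["image"]
cv2.imwrite("pics/t2.png",cv2.resize(im[90:215,215:350],None,fx=5,fy=4.8*5/4.8,interpolation=cv2.INTER_CUBIC)[:600])
def cen(c,lo,hi,roi):
    h=cv2.cvtColor(c["image"],cv2.COLOR_BGR2HSV); m=cv2.inRange(h,lo,hi)
    k=np.zeros_like(m);x0,y0,x1,y1=roi;k[y0:y1,x0:x1]=1;m=m*k
    ys,xs=np.nonzero(m);return (xs.mean(),ys.mean()),len(xs)
def tri(u,v):
    o1,d1=ray(a,u);o2,d2=ray(b,v);A=np.stack([d1,-d2],1);s=np.linalg.lstsq(A,o2-o1,rcond=None)[0]
    return (o1+d1*s[0]+o2+d2*s[1])/2
g=((45,100,40),(80,255,255));r=((0,150,90),(6,255,255))
gs,n1=cen(a,*g,(170,110,230,150));gt,n2=cen(b,*g,(425,210,470,260))
rs,n3=cen(a,*r,(315,240,340,265));rt,n4=cen(b,*r,(222,170,245,210))
print(gs,n1,gt,n2,rs,n3,rt,n4)
print("btn",atz(a,gs,.072),atz(b,gt,.072),tri(gs,gt))
print("cap",tri(rs,rt),atz(b,rt,.068))
for p in [(272,101),(338,110),(327,188),(261,177)]: print(atz(b,p,.125))
```

```text
(np.float64(195.375), np.float64(124.609375)) 64 (np.float64(448.8015873015873), np.float64(233.15873015873015)) 126 (np.float64(326.5), np.float64(251.25)) 8 (np.float64(232.0), np.float64(200.76923076923077)) 13
btn [ 0.4405626  -0.40843982  0.072     ] [ 0.43428175 -0.41145453  0.072     ] [ 0.43554412 -0.41488212  0.06550165]
cap [0.53172141 0.13242971 0.07291405] [0.53279507 0.13322773 0.068     ]
[0.77950355 0.02400636 0.125     ]
[ 0.7500434  -0.14371324  0.125     ]
[ 0.54500258 -0.10514854  0.125     ]
[0.57705268 0.05505036 0.125     ]
```

View pics/t2.png

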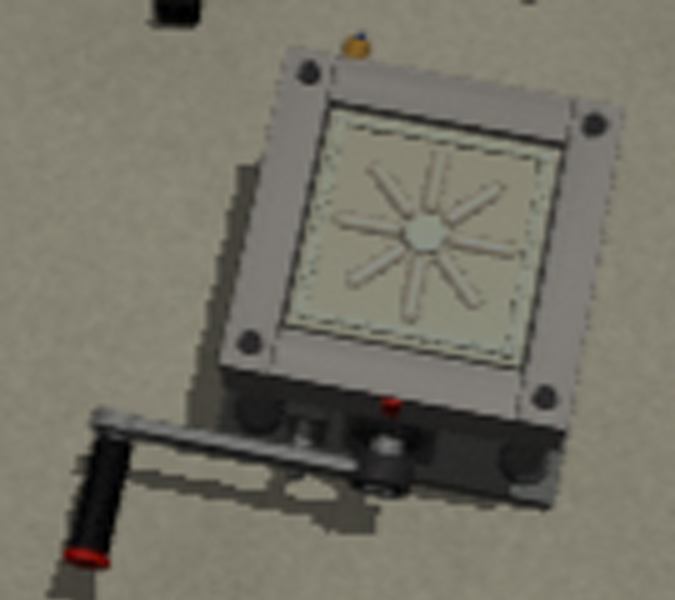

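The enlarged crop shows the rim screws at crop (308,72), (595,125), (545,397), (250,342). The cap is at (86,557), the sleeve's back end at (113,437) and the red mark at (391,405).

Run:
```python
from h import *
import pickle
a,b=pickle.load(open("c.pkl","rb"))
f=lambda x,y:(215+x/5-.4,90+y/5-.4)
P=np.array([atz(b,f(*p),.129) for p in [(308,72),(595,125),(545,397),(250,342)]])
print(P)
c=P.mean(0); fx=(P[0]+P[1]-P[2]-P[3]); fy=(P[0]+P[3]-P[1]-P[2])
yx=np.degrees(np.arctan2(fx[1],fx[0]));yy=np.degrees(np.arctan2(-fy[0],fy[1]))
print(c,yx,yy, np.linalg.norm(fx)/2,np.linalg.norm(fy)/2)
y=np.radians((yx+yy)/2);X=np.array([np.cos(y),np.sin(y)]);Y=np.array([-X[1],X[0]])
print("pivot",c[:2]-.152*X,"handle",c[:2]-.152*X+.14*Y)
print("cap,back",atz(b,f(86,557),.068),atz(b,f(113,437),.068))
s=robot.read_state();M=R.from_rotvec(s["orientation"]).as_matrix();print(M)
print("to btn mm",(np.array([.434,-.411])-s["tool_pos"][:2])*1000)
```

```text
[[ 0.76875208  0.01341769  0.129     ]
 [ 0.73571801 -0.13116884  0.129     ]
 [ 0.59229662 -0.09877092  0.129     ]
 [ 0.62445321  0.04529479  0.129     ]]
[ 0.68030498 -0.04280682  0.129     ] -12.592776415593221 -12.726456595894499 0.1474060966338872 0.1479610864024597
pivot [ 0.53200021 -0.00949472] handle [0.56268241 0.12710178]
cap,back [0.53219834 0.13374025 0.068     ] [0.59615389 0.11982826 0.068     ]
[[ 9.06540569e-01  4.22118319e-01 -5.67613925e-04]
 [ 4.22118672e-01 -9.06539190e-01  1.58861221e-03]
 [ 1.56018047e-04 -1.67974185e-03 -9.99998577e-01]]
to btn mm [180.88210749 132.41531744]
```

```bash
python3 -m inch '[30,22,0,-7,0, 60,44,0,-14,0, 90,66,0,-21,0, 120,88,0,-28,0, 150,110,-20,-35,0, 181,132,-50,-38,0, 181,132,-80,-38,0, 181,132,-80,-38,0, 181,132,-80,-38,0]' 30
python3 - <<'E'
from h import *
s=robot.read_state();c=read_camera("wrist");cv2.imwrite("pics/w1.png",c["image"])
h=cv2.cvtColor(c["image"],cv2.COLOR_BGR2HSV);m=cv2.inRange(h,(45,100,40),(80,255,255))
cs,_=cv2.findContours(m,cv2.RETR_EXTERNAL,cv2.CHAIN_APPROX_NONE);k=max(cs,key=cv2.contourArea)
(u,v),r=cv2.minEnclosingCircle(k);e=cv2.fitEllipse(k);print(e,r,cv2.contourArea(k))
p=atz(c,e[0],.072,s);print(p,s["tool_pos"],(p-s["tool_pos"])*1000)
E
```

```text
t: 0.85
tool_pos: [0.4329, -0.4099, 0.1359]
orientation: [-3.118, 0.353, 0.008]
force: [-0.1, 0.2, 0.6]
opening: 0.0376
gripper_force: 0.0
((278.997314453125, 218.6022491455078), (32.288841247558594, 35.227760314941406), 50.31010818481445) 19.661407470703125 822.0
[ 0.43676127 -0.4110468   0.072     ] [ 0.43293697 -0.40988648  0.13594754] [  3.82429912  -1.16032634 -63.94754354]
```

View pics/w1.png

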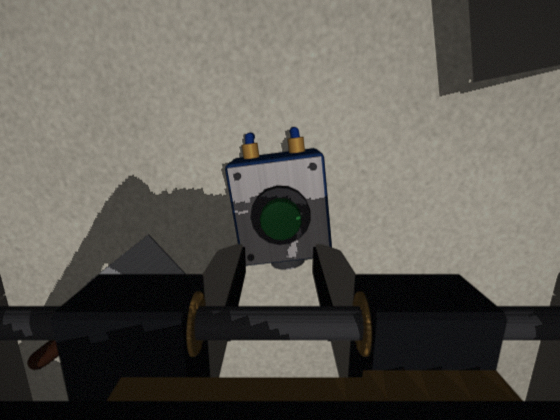

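The green button sits at (280,219) with the fingers just short of it, an offset of about +3 mm in x.

```bash
python3 -m inch '[3,-1,-20,0,0, 3,-1,-45,0,0, 3,-1,-55,0,0, 3,-1,-62,0,0, 3,-1,-66,0,0, 3,-1,-70,0,0, 3,-1,-73,0,0, 3,-1,-74,0,0, 3,-1,-74,0,0]'
```

```text
t: 1.65
tool_pos: [0.4376, -0.4141, 0.0663]
orientation: [3.119, -0.356, 0.002]
force: [-4.4, -0.4, 4.4]
opening: 0.0005
gripper_force: 2.4
```

```bash
python3 -m inch '[0,0,-1,0,0, 0,0,-2,0,0, 0,0,-3,0,0, 0,0,-4,0,0, 0,0,-4,0,0, 0,0,-4,0,0]'
```

```text
t: 2.15
tool_pos: [0.4378, -0.4143, 0.0658]
orientation: [3.119, -0.356, 0.002]
force: [-13.3, 10.0, 31.2]
opening: 0.0006
gripper_force: 15.5
```

```bash
python3 -m inch '[0,0,20,0,0, 0,0,60,0,0, 0,0,100,0,0, 0,0,140,0,50, 0,30,160,0,70, 0,70,160,0,70, 0,110,160,0,70, 0,150,160,0,70, 0,190,160,0,70, 0,230,160,0,70]'
python3 -m inch '[10,38,0,0,70, 20,76,0,0,70, 30,114,0,0,70, 45,152,0,0,70, 60,190,0,0,70, 80,225,0,0,70, 100,260,0,0,70, 110,290,0,0,70, 110,311,0,0,70, 110,311,0,0,70]'
python3 - <<'E'
from h import *
s=robot.read_state();c=read_camera("wrist");cv2.imwrite("pics/w2.png",c["image"]);print(s["tool_pos"],s["force"])
M=R.from_rotvec(s["orientation"]).as_matrix();print(np.degrees(np.arctan2(M[1,0],M[0,0])))
import pickle
a,b=pickle.load(open("c.pkl","rb"));print("spray",atz(b,(147,230),0.05),atz(b,(118,216),.19))
pickle.dump((s,c),open("w.pkl","wb"))
E
```

```text
t: 2.98
tool_pos: [0.4373, -0.1813, 0.2215]
orientation: [3.121, -0.357, 0.003]
force: [0.4, 0.1, 1.0]
opening: 0.0431
gripper_force: 0.0
t: 3.82
tool_pos: [0.5475, 0.1323, 0.2211]
orientation: [-3.12, 0.35, -0.001]
force: [-0.7, -0.1, -0.8]
opening: 0.0652
gripper_force: 0.0
[0.5475218  0.13231799 0.22105439] [-0.69578567 -0.09728301 -0.81229804]
-12.798671998066524
spray [0.46532993 0.35431827 0.05      ] [0.47488944 0.37114681 0.19      ]
```

View pics/w2.png

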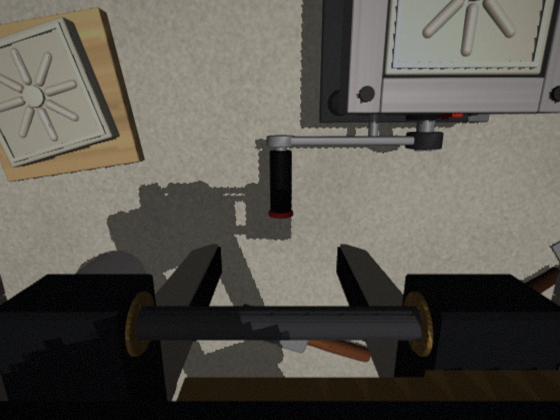

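The handle lies vertical in the image, its sleeve running from (281,150) to (281,211) and its cap at (281,213). The yaw matches the mould.

Run:
```python
from h import *
import pickle
s,c=pickle.load(open("w.pkl","rb"))
for uv in [(281,151),(281,181),(281,211),(457,115),(427,140)]:
    p=atz(c,uv,.068,s);print(uv,p,(p-s["tool_pos"])*1000)
```

```text
(281, 151) [0.59299247 0.11970511 0.068     ] [  45.47067475  -12.61288226 -153.05439186]
(281, 181) [0.56373616 0.12630271 0.068     ] [  16.21436565   -6.01528642 -153.05439186]
(281, 211) [0.53295048 0.13324519 0.068     ] [ -14.57132201    0.92719986 -153.05439186]
(457, 115) [ 0.58878949 -0.05230476  0.068     ] [  41.26769566 -184.6227477  -153.05439186]
(427, 140) [ 0.57167626 -0.02193665  0.068     ] [  24.1544625  -154.25464471 -153.05439186]
```

```bash
python3 -m inch '[11,-5,-30,0,70, 11,-5,-70,0,70, 11,-5,-110,0,70, 11,-5,-140,0,70, 11,-5,-160,0,70, 11,-5,-172,0,70, 11,-5,-172,0,70]'
python3 -m inch '[0,0,0,0,0, 0,0,0,0,0, 0,0,0,0,0, 0,0,0,0,0, 0,0,0,0,0, 0,0,0,0,0]' 40
```

```text
t: 4.45
tool_pos: [0.5562, 0.1217, 0.0459]
orientation: [3.12, -0.358, -0.007]
force: [0.0, 0.0, -0.3]
opening: 0.0652
gripper_force: 0.0
t: 4.95
tool_pos: [0.5591, 0.1239, 0.0496]
orientation: [-3.12, 0.356, -0.003]
force: [4.2, 17.7, 0.5]
opening: 0.0297
gripper_force: 9.3
```

```bash
python3 -m inch '[0,2,0,0,0, 0,2,0,0,0, 0,2,0,0,0, 0,2,0,0,0, 0,2,0,0,0]' 40
```

```text
t: 5.37
tool_pos: [0.56, 0.128, 0.0499]
orientation: [-3.117, 0.355, -0.006]
force: [4.9, 11.6, -1.6]
opening: 0.0209
gripper_force: 40.0
```

```bash
python3 -m inch '[0,1,11,0,0, -0.4,-0.7,22,0,0, -0.9,-2.8,33,0,0, -1.5,-5.7,43,0,0, -2.3,-9.4,54,0,0, -3.4,-14,64,0,0, -4.5,-19,73,0,0, -6,-25,82,0,0, -7.4,-32,91,0,0, -9,-39,99,0,0]' 40
```

```text
t: 6.2
tool_pos: [0.5509, 0.0877, 0.1492]
orientation: [-3.118, 0.354, -0.006]
force: [7.1, 6.2, -4.0]
opening: 0.0207
gripper_force: 40.0
```

```bash
python3 -m inch '[-1.8,-7.9,7.5,0,0, -3.7,-16.3,14.3,0,0, -5.7,-25.2,20.4,0,0, -7.8,-34.6,25.7,0,0, -10,-44.3,30.3,0,0, -12.3,-54.4,34.1,0,0, -14.6,-64.7,37.1,0,0, -17,-75.2,39.3,0,0, -19.4,-85.9,40.6,0,0, -21.8,-96.6,41,0,0]' 40
python3 -m inch '[0,0,0,0,0, 0,0,0,0,0, 0,0,0,0,0]' 40
python3 - <<'E'
from h import *
s=robot.read_state();print(s["tool_pos"],s["force"],s["opening"])
c=read_camera("wrist");b=read_camera("scene");t=read_camera("top")
cv2.imwrite("pics/e.png",np.vstack([cv2.resize(b["image"][180:330,140:360],(616,420))[:300],cv2.resize(t["image"][90:215,215:350],(540,500))[:300].copy() if 0 else cv2.resize(t["image"][140:215,225:379],(616,300),interpolation=cv2.INTER_CUBIC)]))
cv2.imwrite("pics/w3.png",c["image"])
E
```

```text
t: 7.03
tool_pos: [0.5291, -0.0102, 0.1898]
orientation: [-3.12, 0.355, -0.007]
force: [7.6, 3.6, -3.3]
opening: 0.0209
gripper_force: 40.0
t: 7.28
tool_pos: [0.5291, -0.0102, 0.1898]
orientation: [-3.12, 0.356, -0.006]
force: [6.2, 2.0, -0.9]
opening: 0.0208
gripper_force: 40.0
[ 0.52906803 -0.01023041  0.18978387] [ 6.23956564  2.04498795 -0.88313405] 0.02081722999988237
```

View pics/e.png

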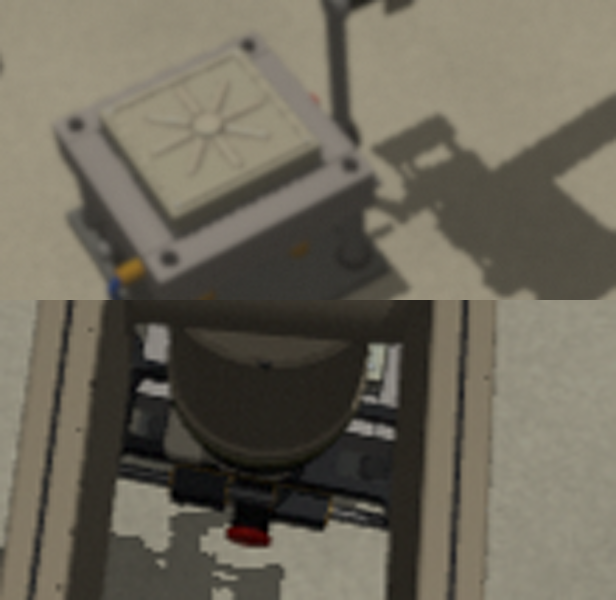

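View pics/w3.png

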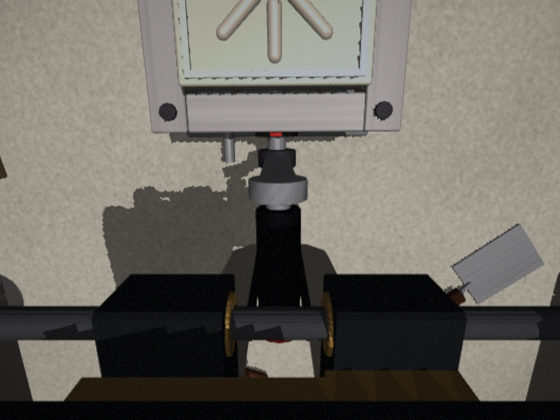

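The tile stands clear of the rim. In the wrist view the red mark is at column 277 and the handle at 278, so they're in line. The pose figures put it about 1.3 mm past the top, so I'll nudge back 1 mm, let it settle and hand in.

```bash
python3 -m inch '[0.2,1,0,0,0, 0.2,1,0,0,0, 0.2,1,0,0,0, 0.2,1,0,0,0, 0.2,1,0,0,0, 0.2,1,0,0,0]' 40; python3 -c "
from plant import job;print(job.close_job())"
```

```text
t: 7.93
tool_pos: [0.5294, -0.0088, 0.1898]
orientation: [-3.12, 0.355, -0.007]
force: [6.4, 3.0, 0.4]
opening: 0.0212
gripper_force: 40.0
the job is handed in; nothing more can be done
None
```

I handed the job in at about 8 s: I pressed the air button down to its stop and let it go, then swung the lever up to the red mark, where the fingers still hold the handle and the tile stands clear of the rim; I didn't check the button's spring-back on camera, and no verdict came back.

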